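Chisel out from under the lift-out trays

ROBOT

A 7-joint arm with a two-finger parallel gripper is mounted at the origin on a cart in front of the work surface, level with it; the furniture and walls round the work are solid. World frame = base frame: x ahead of the robot, y to its left, z up, the work surface at z = 0. Lengths are in mm, angles in degrees, forces in N, time in s.
With the tool pointing down it reaches from about 425 to 875 mm from the base axis. Payload 8.4 kg.
Tool frame: the origin (TCP) lies at the very end of the fingers, on their centre line; the grasp point (between the pads) lies 19 mm behind it; z points along the fingers, y is the line along which they close (so a half turn about z gives the same grasp; the last joint's range is limited). The gripper opens to 85 mm and grips with 20 to 120 N. Pads are 22 mm wide; open, the fingers measure 114 mm over their backs; the gripper's body (76 mm by 85 mm) begins 54 mm behind the grasp point. The pads swing forward as they close: fully open they stand 13 mm farther back than shut.
Start: joints at [-79.71, 19.091, 2.286, 83.961, -0.768, 76.965, -3.352], TCP at [178.883, 624.872, 231.308] pointing down, gripper open.
Joint ranges: [-147.57, 147.57], [-21.85, 119.76], [-74.77, 79.35], [14.55, 137.4], [-85.83, 265.84], [4.83, 119.75], [-152.11, 152.11]. Speed limits (degrees/s): [127.2, 127.2, 159.86, 159.86, 180, 180, 180].

INTERFACE

Orientations are given as a 3x3 rotation matrix whose columns are the frame's x, y, z axes.
In Python, from bench import manip, read_camera, camera_info, job, find_in, silhouettes gives the robot as it stands.
- The arm moves only by the tool drive_effector, called after ">>>" by a JSON object that holds its "name" and its "arguments". Schema: {"type":"object","properties":{"steps":{"type":"string"},"jaw":{"type":"number"},"only":{"type":"string"},"quiet":{"type":"boolean"},"lines":{"type":"string"}},"required":["steps"],"additionalProperties":false}. steps is a string of 1 to 20 rows, parted by semicolons, with the numbers parted by commas; each row has 6 numbers: dx, dy, dz in fractions of the full range, 1 being 800 mm, then a rotation vector rx, ry, rz in a scale on which 1.0 is 180 degrees; each row is the pose to reach, as a shift and turn from the pose commanded when the call began, along the tool's axes at that moment; what a row does not reach only later rows make up. A row lasts 1/10 s, in which the tool goes at most 50 mm and 8.59 degrees, less where a joint would pass 70% of its speed; a pose out of reach is approached as far as the arm can. jaw is the opening from 0.0 (shut) to 1.0 (fully open), set as the call begins (left out keeps the last). The fingers move at their own pace and stop on an object; the grip force is fixed at half the most. Time passes only in rows, so rows that do not move let the fingers close. The tool returns the time, the measured TCP pose, the force, the opening and the grip force at its end. only (a regular expression) keeps the lines of the reply that match it, lines (a string "A,B") keeps lines A to B, and quiet returns only ok. A shift or turn number past 1, either way, is cut back to 1. Input that does not fit is refused with a message, and nothing moves.
- manip.read_state(): the state, without advancing time (a new reading comes with each control period).
- read_camera(name): name is "scene" or "top" or "wrist"; returns the picture (384x512x3 uint8, red, green, blue); there is no depth.
- camera_info(name): a dict with "vfov" (degrees; the focal length in pixels is half the picture's height over the tangent of half this angle, whatever the lens; pixels are square), "cx", "cy" (the principal point, pixels), "R" (3x3) and "t" (3): a world point X has camera coordinates R X + t. Camera axes: x right, y down, z forward; pixel columns grow to the right and rows downward; lengths in mm; the calibration is good to about 2 mm. A picture is of the moment at which its call begins: read the wrist's pose just before it. camera_info takes no time and is no camera call; for the wrist camera it gives the pose at the moment of the call.
- job.close_job(): hands the job in; it is judged then, once.
Trained networks look in the newest picture that a camera, given by its name, has taken for a name from the list of things; names that differ only in an ending like _2 or _b are one class to them, and where a whole thing is asked for, a point or a joint stands for the part that bears it (a point fixed in the world has none). Each returns a list of dicts, best first, with "conf" (0 to 1); they miss things now and then, are a little off and sometimes report something else, mostly with a low value. They report only what shows in the picture. A call takes as long as a camera call. They do not tell look-alikes from the thing itself.
- find_in(camera, thing): "extent" ([left, top, width, height] in pixels, round what is visible of it).
- silhouettes(camera, thing): "region" (384x512 bool, what is visible of it) and "extent" ([left, top, width, height] in pixels, round what is visible of it).
The state is a dict: "clock": time; "qpos": joint angles; "qvel": joint speeds; "joint_efforts": joint torques, N m; "position": TCP position; "ee_rot": TCP orientation; "ft_force": force on the tool from outside, world axes, zero at the start; "ft_torque": the same for the moment, N m; "finger_gap": opening from 0.0 (shut) to 1.0 (fully open); "grasp_force": force on a finger pad.
Only numpy, scipy, OpenCV 4.12 (cv2) and the standard library are available. Lean on these libraries where they do the work, as an engineer would, in place of code of your own. Each camera call takes 0.05 s, during which the arm holds its last target. There are 200 camera calls.

TASK

The chisel you need lies in the open tool box, trapped under its two lift-out trays. First lift the deep tray off onto the middle of the brown board, then stack the shallow tray on it so that its feet drop inside the deep tray's corners; lay the chisel from the box in the chisel rest, handle in the wide notch and blade in the narrow one. Then put both trays back on the box, each fully seated at the end it came from; keep the trays level, and leave the folding rule, sanding block and pincers where they lie.

Things in the scene. Friction and masses are not known exactly. Their poses are not given: they have to be found in the camera images.
- deep_tray: loose deep wooden tray, 130x110 mm (x, y), 68 high, 0.3-0.6 kg, across one end of the tool box. Origin: centre, at the tips of its 4 tapered feet (10 high; 18 wide, 9 at the tip; 47 in x, 37 in y off centre). Floor underside z 10, rim z 68. Dark grip board 12 thick along y down the middle, top z 66, 52 mm free each side: pinch it across x. Bolts on its floor are fixed. Two long compartments
- shallow_tray: loose shallow wooden tray, six pockets, at the box's other end: as the deep one but rim at z 54 mm, grip board top z 52, 0.2-0.4 kg. Origin: centre, at the feet's tips. Pinch the board at its middle, between low cross walls (to z 31, at y +-25). Contents fixed. Stacked, its feet hang inside the deep tray's corners (2 mm play), floor on its rim, origin at z 58 mm in the deep tray's frame
- chisel: chisel with wooden handle in the tool box, seen in the gap between the trays (not the one elsewhere on the bench), 270 mm long, 0.18 kg. y runs from blade to handle. Origin: mid-length, 14 mm below its long axis. Handle 30 mm thick, y +25 to +135; blade 24 wide (x), 4 thick, y -135 to -10. Pinch the handle across x at y +75 mm, fingertips some 7 mm below its axis: in box and rest there is room
- tool_box: open plywood box, fixed, 130 (x) x 310 mm (y), rim z 60, inner floor z 7, walls 7 thick. Origin: centre of underside. Trays stand across it, centred at y +100 and -100, axes along the box's, feet inside walls and stop blocks (2 mm play), floor on the rim, tray origin z 50. The chisel lies along +y, origin over the box's centre at z 15, on notched bars at y +112 and -60 (72 wide, tops z 35)
- chisel_rest: low wooden rest, fixed: base 80 mm (x), y -85 to +130, 10 thick, and two notched bars across it, 14 thick, 72 wide, tops z 38: wide V notch for the handle at y +112, narrow flat notch for the blade at y -60. Origin: in the underside, midway across. Laid right, the chisel has its y along the rest's y and its origin over the rest's origin at z 18 mm
- brown_board: dark brown board flat on the bench beside the tool box, fixed: 170 (x) x 290 mm (y), 19 mm thick. Origin: centre of the underside. The trays are put by on its middle
- folding_rule: bystander: yellow folded rule, 18 x 235 x 16 mm, behind the tool box. Origin: centre of the underside
- sanding_block: bystander: brown cork sanding block, 66 x 112 x 34 mm, behind the tool box. Origin: centre of the underside
- pincers: bystander: pincers with red grips lying flat behind the tool box, 61 x 201 x 16 mm. Origin: centre of the underside
Things that resemble listed ones, but are neither listed nor needed, are in the scene too. What is shaped like the deep_tray but blue is not meant.

How it is judged (in metres and radians):
On the way, in this order (a step that is already met when the one before it is completed fails the run):
1. the deep tray stands on the brown board, let go (x of deep_tray in the frame of brown_board between -0.03 and 0.03 m and y of deep_tray in the frame of brown_board between -0.075 and 0.075 m and z of deep_tray in the frame of brown_board between 0.015 and 0.023 m and angle between deep_tray's own z axis and vertical below 0.05 rad and contact force between the fingers and deep_tray below 0.1 N and linear speed of deep_tray below 0.02 m/s), for 0.2 s.
2. the shallow tray is stacked on the deep one, feet locked in its corners, let go (x of deep_tray in the frame of brown_board between -0.03 and 0.03 m and y of deep_tray in the frame of brown_board between -0.075 and 0.075 m and z of deep_tray in the frame of brown_board between 0.015 and 0.023 m and x of shallow_tray in the frame of deep_tray between -0.006 and 0.006 m and y of shallow_tray in the frame of deep_tray between -0.006 and 0.006 m and z of shallow_tray in the frame of deep_tray between 0.054 and 0.062 m and angle between the x axis of shallow_tray and the x axis of deep_tray, either way round below 0.08 rad and contact force between the fingers and shallow_tray below 0.1 N and linear speed of shallow_tray below 0.02 m/s), for 0.2 s.
3. the chisel lies in both notches of the rest, let go (x of chisel in the frame of chisel_rest between -0.008 and 0.008 m and y of chisel in the frame of chisel_rest between -0.012 and 0.012 m and z of chisel in the frame of chisel_rest between 0.014 and 0.022 m and angle between the y axis of chisel and the y axis of chisel_rest, either way round below 0.08 rad and contact force between the fingers and chisel below 0.1 N and linear speed of chisel below 0.02 m/s), for 0.2 s.
4. the shallow tray is seated again at its own end of the box, let go (distance of shallow_tray from where it was at the start of the episode below 0.008 m and angle between shallow_tray's own z axis and vertical below 0.03 rad and angle between the x axis of shallow_tray and the x axis of tool_box, either way round below 0.06 rad and contact force between the fingers and shallow_tray below 0.1 N and linear speed of shallow_tray below 0.02 m/s), for 0.2 s.
At the end, for the whole second after the job is handed in: Both trays are seated level, each within 8 mm of where it started on the box; the chisel lies in both notches of the rest, within 8 mm across, 12 mm along, 4 mm in height and 0.08 rad of its right place, handle in the wide notch; all let go and at rest (all of step 3 and all of step 4 and distance of deep_tray from where it was at the start of the episode below 0.008 m and angle between deep_tray's own z axis and vertical below 0.03 rad and angle between the x axis of deep_tray and the x axis of tool_box, either way round below 0.06 rad and contact force between the fingers and deep_tray below 0.1 N and linear speed of deep_tray below 0.02 m/s); the robot touches nothing.
It fails at once if a tray is tipped by more than about 25 degrees, so that its contents would spill (angle between any of deep_tray, shallow_tray's own z axis and vertical above 0.44 rad).
It fails at once if the folding rule, sanding block or pincers are moved by more than 30 mm (distance of any of folding_rule, sanding_block, pincers from where it was at the start of the episode above 0.03 m).
It also fails if it takes over 128 s, if anything falls off the work surface, if the arm or the gripper's body presses on something with over 40 N, if the wrist force passes 120 N, or if a joint passes its speed limit or range.

## Working session

There is one attempt and no reset: what is moved stays moved. The work goes in short steps, Python scripts to look and compute and a tool call to move; the robot and the scene stay as the last step left them, time stands still between calls to the robot, and variables do not carry over. Pictures are saved under pics/ and viewed, at most 18 in all, crops included, and the job is handed in when it is done.

```bash
mkdir -p pics; ls; cat > h.py <<'E'
import numpy as np, cv2
from bench import manip, read_camera, camera_info, job, find_in, silhouettes
def K(c):
    i=camera_info(c); f=192/np.tan(np.radians(i["vfov"]/2)); return f,i["cx"],i["cy"],np.array(i["R"]),np.array(i["t"])
def ray(c,u,v,z,k=None):
    f,cx,cy,R,t=k or K(c); d=R.T@np.array([(u-cx)/f,(v-cy)/f,1]); o=-R.T@t
    return o+d*(z-o[2])/d[2]
def proj(c,X,k=None):
    f,cx,cy,R,t=k or K(c); p=(R@np.asarray(X,float).T).T+t
    return np.c_[p[:,0]/p[:,2]*f+cx,p[:,1]/p[:,2]*f+cy]
def save(n,im): cv2.imwrite("pics/"+n,cv2.cvtColor(im,cv2.COLOR_RGB2BGR))
E
python3 - <<'E'
from h import *
np.set_printoptions(precision=3,suppress=True)
for c in("scene","top"):
    save(c+"0.png",read_camera(c)); i=camera_info(c); print(c,i)
    for t in "deep_tray shallow_tray chisel tool_box chisel_rest brown_board".split():
        print(t,[(d["extent"],round(d["conf"],2)) for d in find_in(c,t)])
s=manip.read_state();print(s)
E
```

```text
pics
scene {'vfov': 45.791265592165686, 'cx': 266.0208201409627, 'cy': 195.2391182428077, 'R': array([[ 0.67 , -0.742, -0.005],
       [-0.421, -0.374, -0.826],
       [ 0.611,  0.556, -0.563]]), 't': array([-486.296,  328.604, 1328.407])}
deep_tray [([228.9, 195.9, 47.8, 39.2], 0.84), ([344.9, 258.3, 51.9, 46.9], 0.71)]
shallow_tray [([188.1, 180.9, 45.9, 32.6], 0.82)]
chisel [([119.7, 159.9, 79.6, 47.6], 0.17)]
tool_box [([187.6, 198.2, 89.3, 53.5], 0.66)]
chisel_rest [([265.3, 238.6, 62.9, 48.0], 0.61)]
brown_board [([119.9, 162.4, 82.3, 45.7], 0.95)]
top {'vfov': 48.12413319164618, 'cx': 253.1243288542954, 'cy': 195.0726673782957, 'R': array([[ 0.025, -1.   ,  0.017],
       [-0.982, -0.027, -0.189],
       [ 0.19 , -0.012, -0.982]]), 't': array([ -93.952,  654.088, 1434.607])}
deep_tray [([239.0, 204.0, 38.0, 42.1], 0.69), ([362.9, 198.2, 50.1, 40.8], 0.56)]
shallow_tray [([182.0, 208.5, 35.2, 41.4], 0.85)]
chisel [([219.7, 224.1, 22.9, 8.6], 0.44)]
tool_box [([215.3, 207.1, 60.8, 43.8], 0.9), ([216.9, 221.7, 25.0, 11.6], 0.4)]
chisel_rest [([304.3, 203.9, 25.1, 58.9], 0.64)]
brown_board [([79.5, 186.2, 64.3, 90.2], 0.56)]
{'clock': 0.7, 'qpos': array([-79.708,  19.092,   2.286,  83.962,  -0.769,  76.966,  -3.353]), 'qvel': array([ 0.003, -0.031, -0.039, -0.026,  0.063, -0.01 ,  0.004]), 'joint_efforts': array([ -0.   , -65.811,   1.362, -40.579,   0.017,   0.002,  -0.   ]), 'position': array([178.896, 624.862, 231.292]), 'ee_rot': array([[-0.961,  0.275, -0.   ],
       [ 0.275,  0.961, -0.   ],
       [ 0.   , -0.   , -1.   ]]), 'ft_force': array([0.182, 0.013, 0.117]), 'ft_torque': array([-0.014,  0.024,  0.072]), 'grasp_force': 0.0, 'finger_gap': 1.0017276625228155}
```

```bash
python3 - <<'E'
import cv2
a=cv2.imread("pics/top0.png")
cv2.imwrite("pics/top0c.png",cv2.resize(a[150:310,60:430],None,fx=2.16,fy=2.16,interpolation=cv2.INTER_CUBIC))
E
```

```text
(no output)
```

View pics/scene0.png

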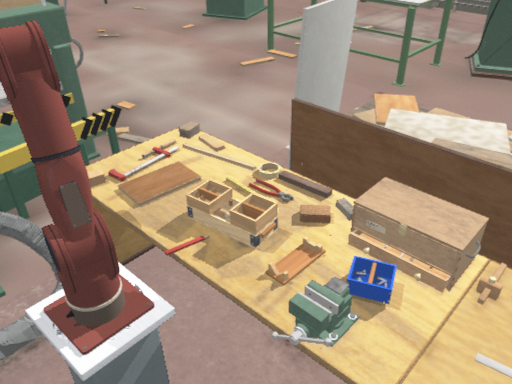

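View pics/top0c.png

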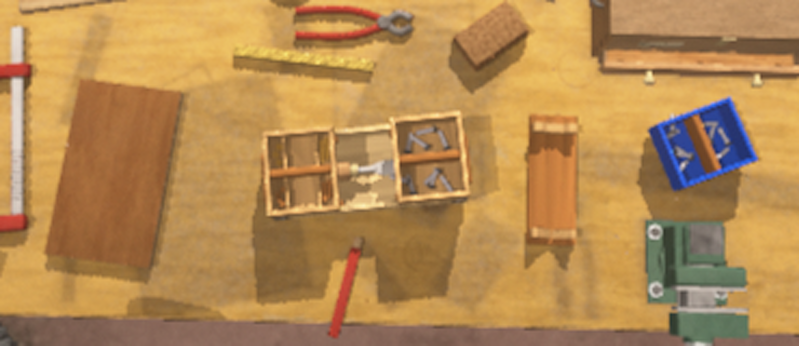

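```bash
python3 - <<'E'
from h import *
np.set_printoptions(precision=1,suppress=True)
P=lambda u,v,z:ray("top",60+u/2.16,150+v/2.16,z)
print("shallow rim",[P(u,v,104)[:2] for u,v in((264,131),(332,127),(336,209),(270,216))])
print("deep rim",[P(u,v,118)[:2] for u,v in((393,119),(463,111),(469,195),(398,203))])
print("board",[P(u,v,19)[:2] for u,v in((80,80),(183,92),(152,272),(47,255))])
print("rest",[P(u,v,10)[:2] for u,v in((530,116),(578,116),(576,242),(529,242))])
print("red",P(350,290,10),"rule",P(305,60,16),"pinc",P(350,22,10))
print(camera_info("wrist"))
E
```

```text
shallow rim [array([588.6, 160.2]), array([597.8,  55. ]), array([471. ,  43.6]), array([457.8, 143.7])]
deep rim [array([610.7, -39.6]), array([ 626.2, -147.7]), array([ 496.5, -158.8]), array([481.6, -51. ])]
board [array([678.6, 481.9]), array([663.1, 310.6]), array([369.4, 338.7]), array([391.9, 507.7])]
rest [array([ 640.2, -266.5]), array([ 642.4, -346.8]), array([ 434.2, -341.8]), array([ 432.3, -265.1])]
red [348.8  22.6  10. ] rule [723.9 111.9  16. ] pinc [793.6  39.6  10. ]
{'vfov': 62.86426345875222, 'cx': 258.74414839004635, 'cy': 193.22680719569965, 'R': array([[ 0.3,  1. ,  0. ],
       [ 0.9, -0.3,  0.3],
       [ 0.3, -0.1, -1. ]]), 't': array([-649.7,  -39.2,  380.1])}
```

```bash
cat >> h.py <<'E'
def go(x,y,z,th,s=None):
    """tool-frame shift and rz to reach TCP x,y,z with tool y at angle th (deg), tool straight down"""
    from scipy.spatial.transform import Rotation as Ro
    s=s or manip.read_state(); R=np.array(s["ee_rot"]); p=np.array(s["position"])
    t=np.radians(th); yv=np.array([np.cos(t),np.sin(t),0]); zv=np.array([0,0,-1.]); T=np.c_[np.cross(yv,zv),yv,zv]
    print("shift",np.round(R.T@(np.array([x,y,z])-p),1),"rot",np.round(Ro.from_matrix(R.T@T).as_rotvec(degrees=True),2))
E
python3 - <<'E'
from h import *
np.set_printoptions(precision=2,suppress=True)
f,cx,cy,R,t=K("wrist"); s=manip.read_state(); E=np.array(s["ee_rot"])
print("cam in tool",E.T@(-R.T@t-s["position"]),"dir",E.T@R[2],E.T@R[0])
go(500,0,330,7)
E
```

```text
cam in tool [  78.37   -0.44 -143.05] dir [-0.31  0.    0.95] [-0.  1. -0.]
shift [-480.7 -512.3  -98.7] rot [-0.    0.   67.02]
```

```bash
python3 - <<'E'
from h import *
go(540,40,330,7)
E
```

```text
shift [-508.1 -462.9  -98.7] rot [-0.    0.   67.02]
```

Careful with the scale: shifts go in shares of 800 mm and turns go in shares of 180 degrees. That gives: -508 mm / 800 = -0.635, -480 mm / 800 = -0.6, 67 degrees / 180 = 0.3722.

>>> {"name": "drive_effector", "arguments": {"steps": "-0.0313,-0.0288,-0.0063,0,0,0.0222;-0.075,-0.0688,-0.015,0,0,0.0444;-0.1188,-0.1088,-0.0238,0,0,0.0722;-0.1625,-0.1488,-0.0325,0,0,0.1;-0.2063,-0.1888,-0.0413,0,0,0.1278;-0.25,-0.2288,-0.05,0,0,0.1556;-0.2938,-0.2688,-0.0588,0,0,0.1833;-0.3375,-0.3088,-0.0675,0,0,0.2111;-0.3813,-0.3488,-0.0763,0,0,0.2389;-0.425,-0.3888,-0.085,0,0,0.2667;-0.4688,-0.4288,-0.0938,0,0,0.2944;-0.5125,-0.4688,-0.1025,0,0,0.3222;-0.5563,-0.5088,-0.1113,0,0,0.3444;-0.6,-0.5488,-0.1188,0,0,0.3611;-0.635,-0.5788,-0.1225,0,0,0.3722;-0.635,-0.5788,-0.1225,0,0,0.3722;-0.635,-0.5788,-0.1225,0,0,0.3722;-0.635,-0.5788,-0.1225,0,0,0.3722", "jaw": 0.5}}

```text
clock: 2.5
position: [539.5, 41.1, 329.2]
ee_rot: [[-0.124, 0.992, -0.0], [0.992, 0.124, 0.0], [0.0, -0.0, -1.0]]
ft_force: [-0.1, -0.5, 0.8]
finger_gap: 0.494
grasp_force: 0.0
```

```bash
python3 - <<'E'
from h import *
np.set_printoptions(precision=2,suppress=True)
print(manip.read_state()["position"]); save("w1.png",read_camera("wrist"))
for t in "deep_tray shallow_tray chisel".split():
    r=silhouettes("wrist",t); print(t,[(d["extent"],round(d["conf"],2)) for d in r])
k=K("wrist")
import pickle; pickle.dump(k,open("k1.pkl","wb"))
E
```

```text
[539.46  41.1  329.15]
deep_tray [([203.9, 213.8, 105.4, 92.7], 0.75)]
shallow_tray [([198.6, 52.9, 119.6, 101.7], 0.93)]
chisel [([245.9, 157.1, 18.3, 57.7], 0.85)]
```

View pics/w1.png

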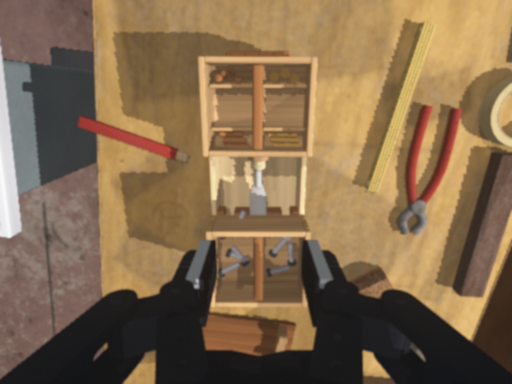

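```bash
python3 - <<'E'
import cv2
a=cv2.imread("pics/w1.png")
x=cv2.resize(a[45:195,190:330],None,fx=4,fy=4,interpolation=cv2.INTER_CUBIC); y=cv2.resize(a[190:340,190:330],None,fx=4,fy=4,interpolation=cv2.INTER_CUBIC)
import numpy as np
cv2.imwrite("pics/w1c.png",np.hstack([x[:,100:500] if 0 else cv2.resize(x,(400,429)),cv2.resize(y,(400,429))]))
E
```

```text
(no output)
```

View pics/w1c.png

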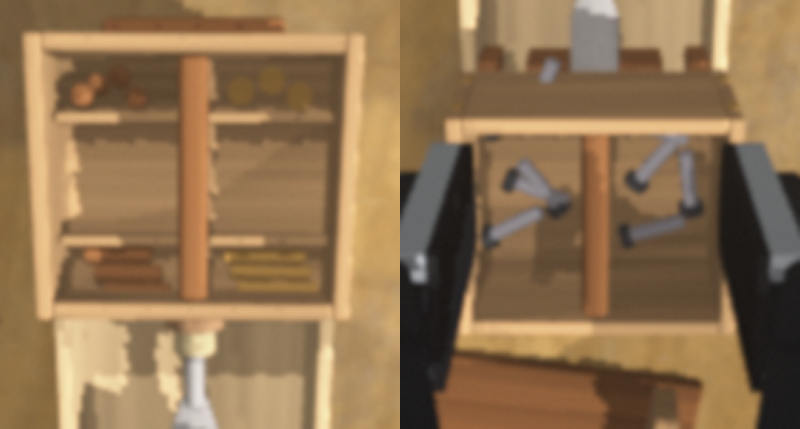

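```bash
python3 - <<'E'
from h import *
import pickle; k=pickle.load(open("k1.pkl","rb"))
np.set_printoptions(precision=1,suppress=True)
r=lambda L,z:np.array([ray("",u,v,z,k)[:2] for u,v in L])
for n,L,z,B in(("shal",[(198.4,57.3),(317.4,57.3),(312.5,156.3),(203.3,156.3)],104,[(258.3,65),(257.9,149.3)]),("deep",[(206.8,232),(310.4,232),(305.9,306.6),(212,306.6)],118,[(259,237.3),(258.6,300.6)])):
    c=r(L,z); b=r(B,z-2); d=c[0]+c[1]-c[2]-c[3]; e=c[1]+c[2]-c[0]-c[3]
    print(n,c.tolist(),"ctr",c.mean(0),"size",np.hypot(*e)/2,np.hypot(*d)/2,"yaw",np.degrees(np.arctan2(-d[0],d[1])),np.degrees(np.arctan2(e[1],e[0])),"board",b.mean(0))
c=r([(60+0,0)],0)
ch=r([(190+200/2.857,190-0+10/2.857)],31); print("chisel",r([(258.5,193)],29),r([(190+195/2.857,45+345/2.857)],29))
go(554,-99,160,7)
E
```

```text
shal [[460.2961898703537, 146.4877572065409], [588.0051383086146, 162.4354000901495], [601.7505559812587, 54.97432972266572], [473.20458814384483, 38.950434385121596]] ctr [530.8 100.7] size 129.12083620748402 108.32212952381963 yaw 7.06702434802243 7.111735176794341 board [531.  100.9]
deep [[486.2843227567614, -51.78761142689747], [612.9904627812797, -36.018298954325516], [625.9283723139223, -144.31637507181972], [501.2551115836268, -159.8039929955284]] ctr [556.6 -98. ] size 126.65760816236741 109.05370242243545 yaw 7.3516382494823915 7.087873194957075 board [556.6 -98.1]
chisel [[546.8 -22. ]] [[541.3  18.9]]
shift [-140.8   -3.   169.3] rot [ 0.  -0.   0.1]
```

In the tool's units: 241 mm / 800 = 0.3013, -140.4 mm / 800 = -0.1755.

>>> {"name": "drive_effector", "arguments": {"steps": "-0.05,0,0.025,0,0,0;-0.1125,0,0.0625,0,0,0;-0.1625,0,0.1125,0,0,0;-0.175,0,0.1625,0,0,0;-0.1755,0,0.2063,0,0,0;-0.1755,0,0.2438,0,0,0;-0.1755,0,0.2725,0,0,0;-0.1755,0,0.2913,0,0,0;-0.1755,0,0.3013,0,0,0;-0.1755,0,0.3013,0,0,0;-0.1755,0,0.3013,0,0,0;-0.1755,0,0.3013,0,0,0"}}

```text
clock: 3.9
position: [557.8, -99.4, 89.5]
ee_rot: [[-0.122, 0.992, 0.002], [0.992, 0.122, 0.0], [-0.0, 0.002, -1.0]]
ft_force: [-0.2, 0.2, 0.1]
finger_gap: 0.5
grasp_force: 0.0
```

>>> {"name": "drive_effector", "arguments": {"steps": "0,0,0,0,0,0;0,0,0,0,0,0;0,0,0,0,0,0;0,0,0,0,0,0;0,0,0,0,0,0;0,0,0,0,0,0", "jaw": 0}}

```text
clock: 4.5
position: [557.1, -99.4, 88.9]
ee_rot: [[-0.122, 0.993, 0.0], [0.993, 0.122, 0.0], [0.0, 0.0, -1.0]]
ft_force: [-3.6, 1.0, 6.5]
finger_gap: 0.126
grasp_force: 60.2
```

In the tool's units: -120 mm / 800 = -0.15, -115 mm / 800 = -0.1438.

>>> {"name": "drive_effector", "arguments": {"steps": "0,0,-0.0063,0,0,0;0,0,-0.0188,0,0,0;0,0,-0.0375,0,0,0;0,0,-0.0625,0,0,0;0,0,-0.0875,0,0,0;0,0,-0.1125,0,0,0;0,0,-0.1313,0,0,0;0,0,-0.1438,0,0,0;0,0,-0.15,0,0,0;0,0,-0.15,0,0,0"}}

```text
clock: 5.5
position: [557.1, -99.4, 208.7]
ee_rot: [[-0.122, 0.992, 0.0], [0.992, 0.122, 0.0], [0.0, 0.001, -1.0]]
ft_force: [0.5, -0.3, -5.8]
finger_gap: 0.132
grasp_force: 58.8
```

>>> {"name": "drive_effector", "arguments": {"steps": "0.01,0,0,0,0,0;0.0313,0.0013,0,0,0,0;0.0625,0.0038,0,0,0,0;0.1,0.0063,0,0,0,0;0.1438,0.0088,0,0,0,0;0.1875,0.0113,0,0,0,0;0.2313,0.0138,0,0,0,0;0.275,0.0163,0,0,0,0;0.3188,0.0188,0,0,0,0;0.3625,0.0225,0,0,0,0;0.4063,0.025,0,0,0,0;0.45,0.0275,0,0,0,0;0.4938,0.03,0,0,0,0;0.5375,0.0325,0,0,0,0;0.575,0.035,0,0,0,0;0.6025,0.0363,0,0,0,0;0.6225,0.0375,0,0,0,0;0.6338,0.0388,0,0,0,0;0.6363,0.0391,0,0,0,0;0.6363,0.0391,0,0,0,0"}}

```text
clock: 7.5
position: [526.2, 408.6, 208.1]
ee_rot: [[-0.121, 0.993, -0.0], [0.993, 0.121, -0.001], [-0.001, -0.0, -1.0]]
ft_force: [0.3, -0.4, -5.2]
finger_gap: 0.132
grasp_force: 58.7
```

```bash
python3 - <<'E'
from h import *
save("s2.png",read_camera("scene")); save("w2.png",read_camera("wrist"))
print([(d["extent"],round(d["conf"],2)) for d in find_in("wrist","brown_board")])
import pickle; pickle.dump(K("wrist"),open("k2.pkl","wb")); go(526,410,70,7)
print(proj("scene",[[526,410,0]]))
E
```

```text
[([129.9, 50.7, 284.5, 90.1], 0.59)]
shift [  1.9  -0.3 138.5] rot [ 0.01  0.02 -0.08]
[[160.02744595 184.07241296]]
```

View pics/w2.png

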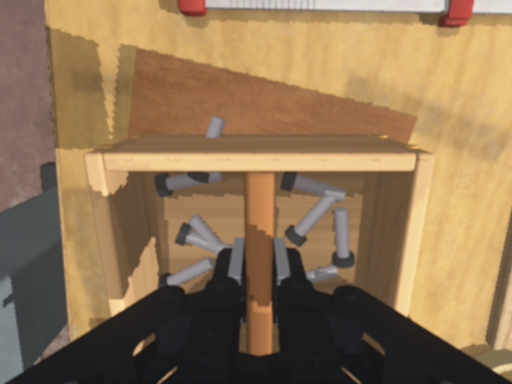

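```bash
python3 - <<'E'
from h import *
import pickle; k=pickle.load(open("k2.pkl","rb"))
print(ray("",137,47,19,k),ray("",416,115,19,k))
E
```

```text
[394.90864128 513.10965709  19.        ] [680.24278376 483.18170064  19.        ]
```

In the tool's units: 150 mm / 800 = 0.1875, 149.5 mm / 800 = 0.1869.

>>> {"name": "drive_effector", "arguments": {"steps": "0.0025,0.0013,0.0125,0,0,0;0.0038,0.0013,0.0375,0,0,0;0.0038,0.0025,0.0688,0,0,0;0.0038,0.0025,0.1,0,0,0;0.0038,0.0025,0.1313,0,0,0;0.0038,0.0025,0.1563,0,0,0;0.0038,0.0025,0.1725,0,0,0;0.0038,0.0025,0.1813,0,0,0;0.0038,0.0025,0.185,0,0,0;0.0038,0.0025,0.1869,0,0,0;0.0038,0.0025,0.1875,0,0,0;0.0038,0.0025,0.1875,0,0,0;0.0038,0.0025,0.1875,0,0,0"}}

```text
clock: 8.95
position: [527.7, 413.0, 58.9]
ee_rot: [[-0.122, 0.992, 0.001], [0.992, 0.122, 0.001], [0.001, 0.001, -1.0]]
ft_force: [0.1, -0.8, -5.1]
finger_gap: 0.132
grasp_force: 58.6
```

In the tool's units: 1.5 mm / 800 = 0.0019, 1.2 mm / 800 = 0.0015.

>>> {"name": "drive_effector", "arguments": {"steps": "0,0,0.0009,0,0,0;0,0,0.0015,0,0,0;0,0,0.0019,0,0,0;0,0,0.0019,0,0,0"}}

```text
clock: 9.35
position: [527.7, 413.0, 58.0]
ee_rot: [[-0.122, 0.993, 0.0], [0.992, 0.122, 0.001], [0.001, 0.001, -1.0]]
ft_force: [-3.7, -2.3, 5.1]
finger_gap: 0.131
grasp_force: 60.5
```

>>> {"name": "drive_effector", "arguments": {"steps": "0,0,0,0,0,0;0,0,0,0,0,0;0,0,0,0,0,0;0,0,0,0,0,0;0,0,0,0,0,0", "jaw": 0.5}}

```text
clock: 9.85
position: [527.5, 412.9, 56.8]
ee_rot: [[-0.122, 0.992, 0.0], [0.992, 0.122, 0.0], [0.0, 0.0, -1.0]]
ft_force: [0.0, 0.4, 0.5]
finger_gap: 0.5
grasp_force: 0.0
```

>>> {"name": "drive_effector", "arguments": {"steps": "0,0,-0.0125,0,0,0;0,0,-0.0375,0,0,0;0,0,-0.075,0,0,0;0,0,-0.1188,0,0,0;0,0,-0.1625,0,0,0;0,0,-0.1938,0,0,0;0,0,-0.2125,0,0,0;0,0,-0.2125,0,0,0;0,0,-0.2125,0,0,0"}}

```text
clock: 10.75
position: [527.1, 412.7, 225.8]
ee_rot: [[-0.122, 0.992, -0.001], [0.992, 0.122, -0.001], [-0.001, -0.001, -1.0]]
ft_force: [-0.0, 0.6, -0.8]
finger_gap: 0.5
grasp_force: 0.0
```

```bash
python3 - <<'E'
from h import *
go(531,100.8,200,7)
import pickle; pickle.dump(K("wrist"),open("k3.pkl","wb"))
save("w3.png",read_camera("wrist"))
E
```

```text
shift [-310.   -34.3   26.1] rot [-0.05  0.03  0.03]
```

View pics/w3.png

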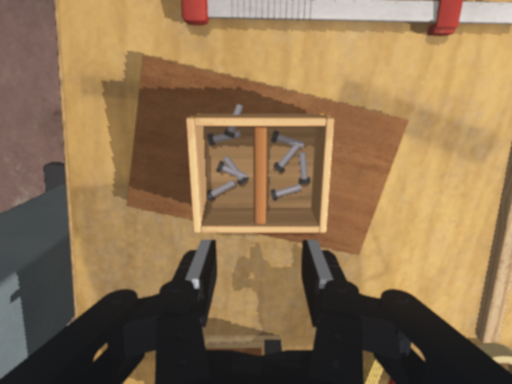

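```bash
python3 - <<'E'
from h import *
import pickle; k=pickle.load(open("k3.pkl","rb"))
im=cv2.imread("pics/w3.png"); 
c=np.array([ray("",u,v,87,k)[:2] for u,v in[(187,117.5),(333.5,117.5),(328,234),(193,234)]])
d=c[0]+c[1]-c[2]-c[3]; e=c[1]+c[2]-c[0]-c[3]
print(c.mean(0),np.hypot(*e)/2,np.hypot(*d)/2,np.degrees(np.arctan2(-d[0],d[1])),np.degrees(np.arctan2(e[1],e[0])))
b=np.array([ray("",u,v,85,k)[:2] for u,v in[(261,126),(261,224)]]);print(b.mean(0))
E
```

```text
[527.98041294 414.14198476] 130.38684971298792 111.59462355633548 7.214462641983581 7.006256631778168
[528.42269753 415.34808327]
```

In the tool's units: -310 mm / 800 = -0.3875, -150 mm / 800 = -0.1875.

>>> {"name": "drive_effector", "arguments": {"steps": "-0.0125,-0.0013,0,0,0,0;-0.0438,-0.005,0,0,0,0;-0.0875,-0.01,0,0,0,0;-0.1375,-0.015,0,0,0,0;-0.1875,-0.02,0,0,0,0;-0.2375,-0.0263,0,0,0,0;-0.2875,-0.0313,0.0063,0,0,0;-0.3313,-0.0363,0.025,0,0,0;-0.3625,-0.04,0.0563,0,0,0;-0.3813,-0.0425,0.0875,0,0,0;-0.3875,-0.0429,0.1188,0,0,0;-0.3875,-0.0429,0.1438,0,0,0;-0.3875,-0.0429,0.1625,0,0,0;-0.3875,-0.0429,0.1775,0,0,0;-0.3875,-0.0429,0.1863,0,0,0;-0.3875,-0.0429,0.1863,0,0,0;-0.3875,-0.0429,0.1863,0,0,0"}}

```text
clock: 12.5
position: [531.7, 101.1, 78.3]
ee_rot: [[-0.122, 0.992, 0.001], [0.992, 0.122, 0.0], [0.0, 0.001, -1.0]]
ft_force: [0.3, 0.2, -0.3]
finger_gap: 0.502
grasp_force: 0.0
```

>>> {"name": "drive_effector", "arguments": {"steps": "0,0,0,0,0,0;0,0,0,0,0,0;0,0,0,0,0,0;0,0,0,0,0,0;0,0,0,0,0,0;0,0,0,0,0,0", "jaw": 0}}

```text
clock: 13.1
position: [531.7, 101.1, 78.6]
ee_rot: [[-0.122, 0.992, 0.001], [0.992, 0.122, 0.001], [0.001, 0.001, -1.0]]
ft_force: [-1.6, -0.2, 5.7]
finger_gap: 0.131
grasp_force: 60.4
```

In the tool's units: -90 mm / 800 = -0.1125, -83 mm / 800 = -0.1038.

>>> {"name": "drive_effector", "arguments": {"steps": "0,0,-0.0063,0,0,0;0,0,-0.0188,0,0,0;0,0,-0.0375,0,0,0;0,0,-0.0625,0,0,0;0,0,-0.0875,0,0,0;0,0,-0.1038,0,0,0;0,0,-0.1125,0,0,0;0,0,-0.1125,0,0,0"}}

```text
clock: 13.9
position: [531.7, 101.1, 168.8]
ee_rot: [[-0.122, 0.992, 0.001], [0.992, 0.122, 0.001], [0.001, 0.001, -1.0]]
ft_force: [-1.0, -0.5, -2.4]
finger_gap: 0.13
grasp_force: 59.2
```

>>> {"name": "drive_effector", "arguments": {"steps": "0.01,0.0013,0,0,0,0;0.0313,0.0038,0,0,0,0;0.0625,0.0063,0,0,0,0;0.1,0.0113,0,0,0,0;0.1438,0.0163,0,0,0,0;0.1875,0.02,0,0,0,0;0.2313,0.025,0,0,0,0;0.275,0.03,0,0,0,0;0.3125,0.0338,0,0,0,0;0.3438,0.0375,0,0,0,0;0.3675,0.04,0,0,0,0;0.3825,0.0418,0,0,0,0;0.3888,0.0425,0,0,0,0;0.3893,0.0425,0,0,0,0;0.3893,0.0425,0,0,0,0;0.3893,0.0425,0,0,0,0"}}

```text
clock: 15.5
position: [527.5, 412.9, 168.1]
ee_rot: [[-0.121, 0.993, 0.0], [0.993, 0.121, -0.0], [-0.0, 0.0, -1.0]]
ft_force: [0.3, -0.2, -2.6]
finger_gap: 0.127
grasp_force: 59.1
```

```bash
python3 - <<'E'
from h import *
go(527.4,414.4,115,7); print(find_in("wrist","shallow_tray")); save("w4.png",read_camera("wrist"))
E
```

```text
shift [ 1.5  0.1 53.1] rot [ 0.01  0.01 -0.08]
[]
```

View pics/w4.png

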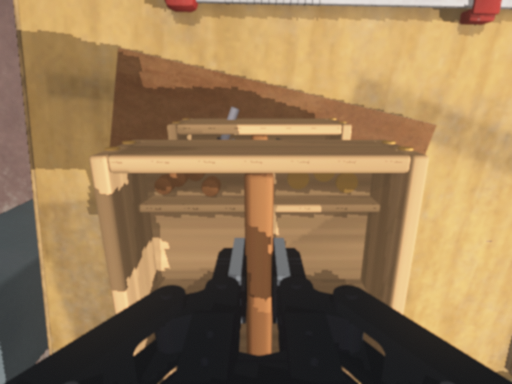

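In the tool's units: 62.6 mm / 800 = 0.0783, 61 mm / 800 = 0.0763.

>>> {"name": "drive_effector", "arguments": {"steps": "0.0019,0,0.01,0,0,0;0.0019,0,0.025,0,0,0;0.0019,0,0.04,0,0,0;0.0019,0,0.0525,0,0,0;0.0019,0,0.0613,0,0,0;0.0019,0,0.0675,0,0,0;0.0019,0,0.0725,0,0,0;0.0019,0,0.0763,0,0,0;0.0019,0,0.0783,0,0,0;0.0019,0,0.0783,0,0,0;0.0019,0,0.0783,0,0,0"}}

```text
clock: 16.7
position: [527.0, 415.8, 105.6]
ee_rot: [[-0.122, 0.993, 0.0], [0.993, 0.122, 0.0], [0.0, 0.0, -1.0]]
ft_force: [-0.8, -0.2, 0.1]
finger_gap: 0.126
grasp_force: 59.5
```

In the tool's units: 0.5 mm / 800 = 0.0006.

>>> {"name": "drive_effector", "arguments": {"steps": "0,0,0,0,0,0;0,0,0.0006,0,0,0;0,0,0.0006,0,0,0"}}

```text
clock: 17.0
position: [527.0, 415.8, 105.6]
ee_rot: [[-0.122, 0.993, 0.0], [0.993, 0.122, 0.001], [0.001, 0.0, -1.0]]
ft_force: [-2.2, -3.0, 6.3]
finger_gap: 0.127
grasp_force: 60.5
```

>>> {"name": "drive_effector", "arguments": {"steps": "0,0,0,0,0,0;0,0,0,0,0,0;0,0,0,0,0,0;0,0,0,0,0,0;0,0,0,0,0,0", "jaw": 0.5}}

```text
clock: 17.5
position: [526.8, 415.7, 104.7]
ee_rot: [[-0.122, 0.992, -0.0], [0.992, 0.122, -0.0], [-0.0, -0.0, -1.0]]
ft_force: [-0.3, -0.1, 0.1]
finger_gap: 0.504
grasp_force: 0.0
```

>>> {"name": "drive_effector", "arguments": {"steps": "0,0,-0.0125,0,0,0;0,0,-0.0375,0,0,0;0,0,-0.075,0,0,0;0,0,-0.1188,0,0,0;0,0,-0.1625,0,0,0;0,0,-0.1938,0,0,0;0,0,-0.2063,0,0,0;0,0,-0.2063,0,0,0;0,0,-0.2063,0,0,0"}}

```text
clock: 18.4
position: [526.4, 415.4, 268.4]
ee_rot: [[-0.122, 0.992, -0.001], [0.992, 0.122, -0.001], [-0.001, -0.001, -1.0]]
ft_force: [0.1, 0.2, -0.8]
finger_gap: 0.501
grasp_force: 0.0
```

```bash
python3 - <<'E'
from h import *
go(536,42,330,7)
import pickle; pickle.dump(K("wrist"),open("k5.pkl","wb"))
a=read_camera("wrist");b=read_camera("scene"); print(proj("scene",[[528,414,60]]))
save("w5.png",np.hstack([a[60:360,110:410],cv2.resize(b[140:230,90:230],(466,300),interpolation=cv2.INTER_CUBIC)]))
E
```

```text
shift [-371.9  -36.2  -61.2] rot [-0.08  0.05  0.03]
[[157.81081315 171.11299681]]
```

View pics/w5.png

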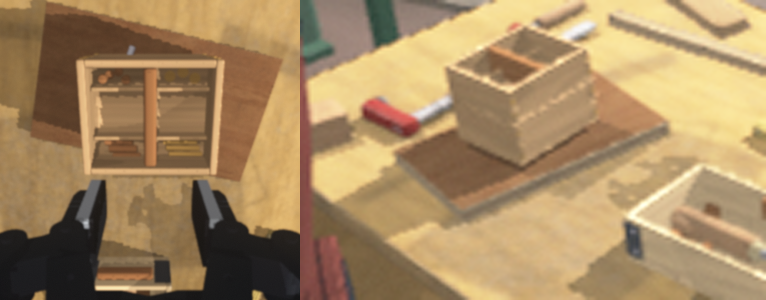

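In the tool's units: -372 mm / 800 = -0.465, -240 mm / 800 = -0.3.

>>> {"name": "drive_effector", "arguments": {"steps": "-0.015,-0.0013,-0.0025,0,0,0;-0.05,-0.005,-0.0088,0,0,0;-0.1,-0.01,-0.0163,0,0,0;-0.15,-0.015,-0.025,0,0,0;-0.2,-0.02,-0.0325,0,0,0;-0.25,-0.025,-0.0413,0,0,0;-0.3,-0.03,-0.05,0,0,0;-0.35,-0.035,-0.0588,0,0,0;-0.3938,-0.0388,-0.0663,0,0,0;-0.4313,-0.0425,-0.0725,0,0,0;-0.455,-0.045,-0.0763,0,0,0;-0.465,-0.045,-0.0763,0,0,0;-0.465,-0.045,-0.0763,0,0,0;-0.465,-0.045,-0.0763,0,0,0"}}

```text
clock: 19.9
position: [536.3, 43.1, 330.1]
ee_rot: [[-0.123, 0.992, -0.001], [0.992, 0.123, 0.0], [0.0, -0.001, -1.0]]
ft_force: [0.2, 0.1, 0.7]
finger_gap: 0.5
grasp_force: 0.0
```

```bash
python3 - <<'E'
from h import *
import pickle; pickle.dump(K("wrist"),open("k6.pkl","wb"))
a=read_camera("wrist"); save("w6f.png",a); save("w6.png",cv2.resize(a[50:310,170:350],None,fx=2.3,fy=2.3,interpolation=cv2.INTER_CUBIC))
print([(d["extent"],round(d["conf"],2)) for d in find_in("wrist","chisel")])
go(538,-265,330,7)
E
```

```text
[([247.7, 78.9, 23.2, 182.9], 0.62)]
shift [-3.064e+02 -3.670e+01  2.000e-01] rot [-0.05  0.01  0.15]
```

View pics/w6.png

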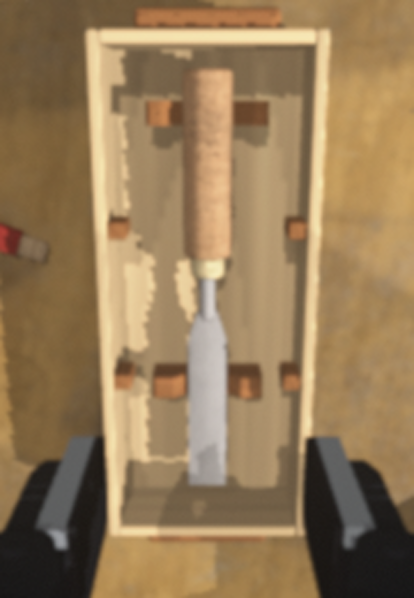

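In the tool's units: -306 mm / 800 = -0.3825, -297 mm / 800 = -0.3713.

```bash
python3 - <<'E'
from h import *
import pickle; k=pickle.load(open("k6.pkl","rb"))
h=ray("",260.4,80.4,29,k)[:2];m=ray("",261.3,163.9,29,k)[:2];b=ray("",260.4,261.3,29,k)[:2];d=h-b
print(h,m,b,"len",np.hypot(*d),"mid",(h+b)/2,"yaw",np.degrees(np.arctan2(-d[0],d[1])))
E
```

```text
[526.47518127 136.28441211] [541.88410998  23.9953241 ] [ 560.32110084 -133.22507861] len 271.6264196648177 mid [543.39814105   1.52966675] yaw 7.1579263808819205
```

>>> {"name": "drive_effector", "arguments": {"steps": "-0.015,-0.0013,0,0,0,0;-0.05,-0.0063,0,0,0,0;-0.1,-0.0125,0,0,0,0;-0.15,-0.0175,0,0,0,0;-0.2,-0.0238,0,0,0,0;-0.25,-0.03,0,0,0,0;-0.3,-0.0363,0,0,0,0;-0.3438,-0.0413,0,0,0,0;-0.3713,-0.045,0,0,0,0;-0.3825,-0.0463,0,0,0,0;-0.3825,-0.0463,0,0,0,0;-0.3825,-0.0463,0,0,0,0"}}

```text
clock: 21.2
position: [537.6, -265.0, 330.6]
ee_rot: [[-0.124, 0.992, -0.0], [0.992, 0.124, 0.0], [0.0, -0.0, -1.0]]
ft_force: [-0.3, 0.8, -0.2]
finger_gap: 0.501
grasp_force: 0.0
```

```bash
python3 - <<'E'
from h import *
import pickle; pickle.dump(K("wrist"),open("k7.pkl","wb"))
a=read_camera("wrist"); save("w7f.png",a); save("w7.png",cv2.resize(a[100:340,90:430],None,fx=2.3,fy=2.3,interpolation=cv2.INTER_CUBIC))
print([(d["extent"],round(d["conf"],2)) for d in find_in("wrist","chisel_rest")])
E
```

```text
[([186.7, 139.3, 142.8, 67.3], 0.74)]
```

View pics/w7.png

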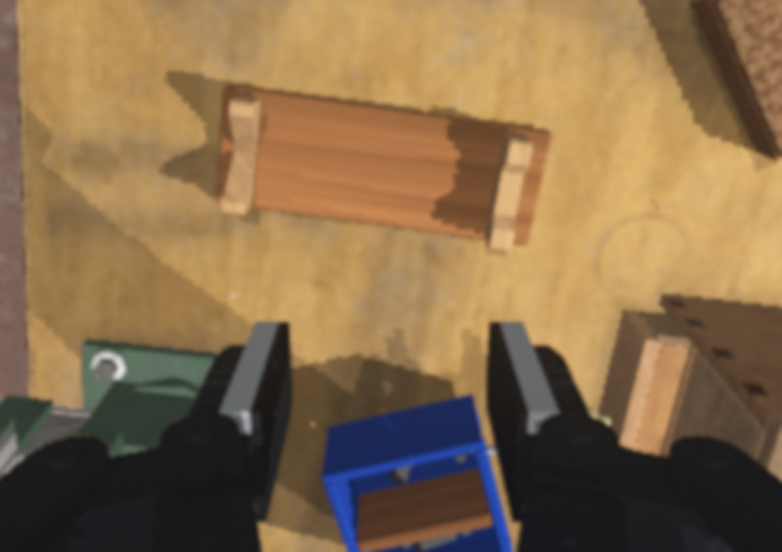

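```bash
python3 - <<'E'
from h import *
import pickle; k=pickle.load(open("k7.pkl","rb"))
P=lambda u,v,z:ray("",90+u/2.3,100+v/2.3,z,k)[:2]
c=np.array([P(226,84,10),P(551,130,10),P(527,246,10),P(217,207,10)])
print(c,np.linalg.norm(c-np.roll(c,1,0),axis=1))
# bar tops z38: left bar outline, right bar outline
L=np.array([P(228,98,38),P(262,98,38),P(252,213,38),P(220,213,38)]);Rr=np.array([P(506,140,38),P(532,141,38),P(517,250,38),P(490,248,38)])
print(L,Rr,L.mean(0),Rr.mean(0))
a=cv2.imread("pics/w7f.png"); cv2.imwrite("pics/w7c.png",np.hstack([cv2.resize(a[130:200,180:215],(400,800))[100:700],cv2.resize(a[150:220,295:330],(400,800))[:600]]))
E
```

```text
[[ 432.82392409 -260.78100998]
 [ 643.8773317  -264.47768024]
 [ 642.92787953 -345.38218364]
 [ 431.38114339 -343.51721309]] [ 82.74878198 211.08577933  80.91007435 211.55495666]
[[ 440.20320455 -264.6039587 ]
 [ 460.50643837 -262.08612959]
 [ 459.35395072 -335.37587403]
 [ 439.27658631 -337.86380753]] [[ 610.67006853 -269.35098918]
 [ 626.59542944 -268.00428193]
 [ 630.07367297 -339.36311877]
 [ 612.6180528  -340.14530095]] [ 449.83504498 -299.98244246] [ 619.98930594 -304.21592271]
```

View pics/w7c.png

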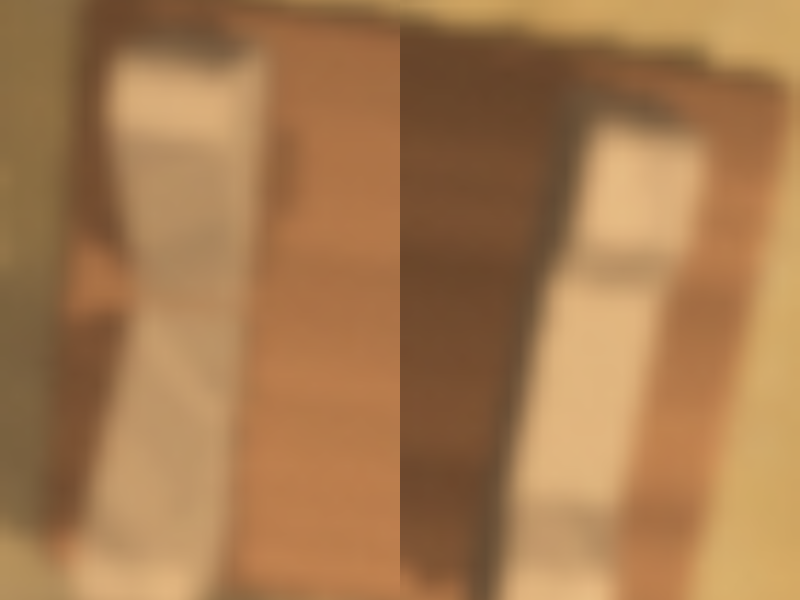

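```bash
python3 - <<'E'
from h import *
import pickle; k=pickle.load(open("k7.pkl","rb"))
print(ray("",196.6,165,14,k),ray("",311.2,184.1,30,k))
# red edges of base by colour mask
a=cv2.imread("pics/w7f.png"); r=silhouettes("wrist","chisel_rest")[0]["region"].astype(np.uint8)
print(r.sum())
pts=np.argwhere(r)[:,::-1].astype(np.float32)
q=np.array([ray("",u,v,10,k)[:2] for u,v in pts],np.float32); print(cv2.minAreaRect(q))
go(534.1,75.9,150,7); print(manip.read_state()["qpos"].round(0))
E
```

```text
[ 448.33560288 -300.84097449   14.        ] [ 619.92028922 -304.82312924   30.        ]
7259
((535.693603515625, -305.6987609863281), (86.11146545410156, 214.44268798828125), 88.92205810546875)
shift [338.1  38.7 181. ] rot [ 0.02 -0.04  0.17]
[-21.  15.  54.  84. -12.  87.  40.]
```

In the tool's units: 338 mm / 800 = 0.4225, 330 mm / 800 = 0.4125.

>>> {"name": "drive_effector", "arguments": {"steps": "0.015,0.0013,0,0,0,0;0.05,0.0063,0,0,0,0;0.1,0.0113,0,0,0,0;0.15,0.0175,0,0,0,0;0.2,0.0225,0.0063,0,0,0;0.25,0.0288,0.025,0,0,0;0.3,0.0338,0.0625,0,0,0;0.35,0.04,0.1125,0,0,0;0.3875,0.045,0.1625,0,0,0;0.4125,0.0475,0.2125,0,0,0;0.4225,0.0484,0.2563,0,0,0;0.4225,0.0484,0.2938,0,0,0;0.4225,0.0484,0.325,0,0,0;0.4225,0.0484,0.35,0,0,0;0.4225,0.0484,0.36,0,0,0;0.4225,0.0484,0.36,0,0,0;0.4225,0.0484,0.36,0,0,0", "jaw": 0.6}}

```text
clock: 23.05
position: [534.8, 74.6, 43.7]
ee_rot: [[-0.123, 0.992, 0.001], [0.992, 0.123, 0.0], [0.0, 0.001, -1.0]]
ft_force: [0.2, 0.5, 0.4]
finger_gap: 0.599
grasp_force: 0.0
```

```bash
python3 - <<'E'
from h import *
go(534.2,75.8,21,7.15)
E
```

```text
shift [ 1.2 -0.4 22.7] rot [ 0.06 -0.02 -0.1 ]
```

In the tool's units: 22.5 mm / 800 = 0.0281, 20 mm / 800 = 0.025.

>>> {"name": "drive_effector", "arguments": {"steps": "0.0013,-0.0005,0.01,0,0,0;0.0013,-0.0005,0.0188,0,0,0;0.0013,-0.0005,0.025,0,0,0;0.0013,-0.0005,0.0281,0,0,0;0.0013,-0.0005,0.0281,0,0,0;0.0013,-0.0005,0.0281,0,0,0"}}

```text
clock: 23.65
position: [533.9, 74.8, 20.3]
ee_rot: [[-0.122, 0.993, 0.0], [0.993, 0.122, -0.0], [-0.0, 0.0, -1.0]]
ft_force: [-0.1, 0.1, 0.1]
finger_gap: 0.6
grasp_force: 0.0
```

>>> {"name": "drive_effector", "arguments": {"steps": "0,0,0,0,0,0;0,0,0,0,0,0;0,0,0,0,0,0;0,0,0,0,0,0;0,0,0,0,0,0;0,0,0,0,0,0", "jaw": 0}}

```text
clock: 24.25
position: [533.8, 74.9, 20.8]
ee_rot: [[-0.123, 0.992, -0.0], [0.992, 0.123, 0.0], [0.0, -0.0, -1.0]]
ft_force: [-2.7, -0.5, 6.2]
finger_gap: 0.336
grasp_force: 58.7
```

>>> {"name": "drive_effector", "arguments": {"steps": "0,0,-0.01,0,0,0;0,0,-0.0313,0,0,0;0,0,-0.0625,0,0,0;0,0,-0.1,0,0,0;0,0,-0.1375,0,0,0;0,0,-0.175,0,0,0;0,0,-0.2063,0,0,0;0,0,-0.225,0,0,0;0,0,-0.225,0,0,0;0,0,-0.225,0,0,0"}}

```text
clock: 25.25
position: [533.4, 75.0, 199.4]
ee_rot: [[-0.122, 0.992, -0.001], [0.992, 0.122, -0.0], [0.0, -0.001, -1.0]]
ft_force: [-0.7, 0.4, -2.2]
finger_gap: 0.332
grasp_force: 59.5
```

```bash
python3 - <<'E'
from h import *
save("w8.png",read_camera("wrist"));import pickle; pickle.dump(K("wrist"),open("k8.pkl","wb"))
print([(d["extent"],round(d["conf"],2)) for d in find_in("wrist","chisel")])
t=np.radians(178.8); y=np.array([np.cos(t),np.sin(t)]); g=np.array([560.5,-303.2])+75*y; print(g)
go(*g,200,88.8); print(manip.read_state()["qpos"])
E
```

```text
[([220.8, 126.1, 70.9, 232.6], 0.66), ([184.0, 75.5, 149.4, 275.4], 0.42)]
[ 485.51644874 -301.62931851]
shift [-367.9  -93.2   -0.8] rot [-1.300e-01 -6.000e-02 -8.177e+01]
[-5.11003054e+01  8.16057363e+00  4.24160335e+01  1.03743446e+02
 -5.79678988e+00  7.04321756e+01  1.18061996e-02]
```

View pics/w8.png

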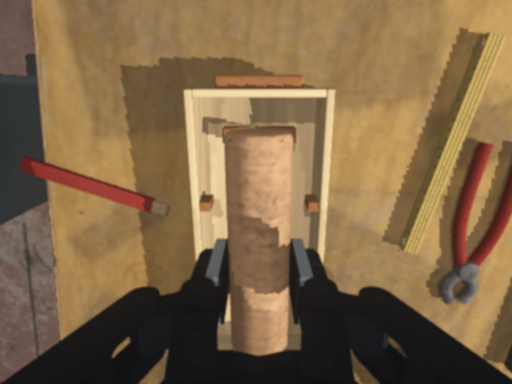

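Careful with the scale: shifts go in shares of 800 mm and turns go in shares of 180 degrees. That gives: -367 mm / 800 = -0.4588, -360 mm / 800 = -0.45, -81.8 degrees / 180 = -0.4544.

>>> {"name": "drive_effector", "arguments": {"steps": "-0.0125,-0.0025,0,0,0,-0.0167;-0.0375,-0.0088,0,0,0,-0.0389;-0.0688,-0.0175,0,0,0,-0.0667;-0.1,-0.025,0,0,0,-0.0944;-0.1313,-0.0338,0,0,0,-0.1278;-0.1625,-0.0413,0,0,0,-0.1611;-0.1938,-0.05,0,0,0,-0.1944;-0.225,-0.0575,0,0,0,-0.2278;-0.2563,-0.065,0,0,0,-0.2611;-0.2875,-0.0738,0,0,0,-0.2944;-0.3188,-0.0813,0,0,0,-0.3278;-0.35,-0.0888,0,0,0,-0.3611;-0.3813,-0.0963,0,0,0,-0.3889;-0.4063,-0.1038,0,0,0,-0.4111;-0.4313,-0.11,0,0,0,-0.4333;-0.45,-0.1138,0,0,0,-0.45;-0.4588,-0.1163,0,0,0,-0.4544;-0.4588,-0.1163,0,0,0,-0.4544;-0.4588,-0.1163,0,0,0,-0.4544;-0.4588,-0.1163,0,0,0,-0.4544"}}

```text
clock: 27.35
position: [486.5, -299.8, 199.7]
ee_rot: [[-1.0, 0.02, -0.001], [0.02, 1.0, 0.0], [0.001, 0.0, -1.0]]
ft_force: [-0.0, 0.4, -1.7]
finger_gap: 0.333
grasp_force: 59.6
```

```bash
python3 - <<'E'
from h import *
go(486.5,-301.7,100,88.8); print(manip.read_state()["qpos"].round(1))
E
```

```text
shift [-0.2 -2.  99.7] rot [ 0.02 -0.05  0.05]
[-14.7  14.3  49.4  99.5 -11.4  71.4 126.4]
```

In the tool's units: 130 mm / 800 = 0.1625, 115 mm / 800 = 0.1438.

>>> {"name": "drive_effector", "arguments": {"steps": "0,-0.0013,0.0125,0,0,0;0,-0.0025,0.0375,0,0,0;0,-0.0025,0.075,0,0,0;0,-0.0025,0.1125,0,0,0;0,-0.0025,0.1438,0,0,0;0,-0.0025,0.1625,0,0,0;0,-0.0025,0.1625,0,0,0;0,-0.0025,0.1625,0,0,0;0,-0.0025,0.1625,0,0,0"}}

```text
clock: 28.25
position: [487.2, -303.1, 71.5]
ee_rot: [[-1.0, 0.02, 0.002], [0.02, 1.0, -0.001], [-0.002, -0.001, -1.0]]
ft_force: [0.4, 0.6, -2.4]
finger_gap: 0.334
grasp_force: 59.5
```

```bash
python3 - <<'E'
from h import *
go(486.5,-301.7,23.7,88.8)
import pickle; pickle.dump(K("wrist"),open("k9.pkl","wb"))
a=read_camera("wrist");b=read_camera("scene");c=read_camera("top");save("s9.png",b);save("t9.png",c);save("w9f.png",a)
u=proj("scene",[[560,-303,40]])[0].astype(int);v=proj("top",[[560,-303,40]])[0].astype(int)
print(u,v)
f=lambda im,p,w=32:cv2.resize(im[p[1]-w:p[1]+w,p[0]-w:p[0]+w],(400,400),interpolation=cv2.INTER_CUBIC)
save("x9.png",np.hstack([f(b,u,45),f(c,v,40)]))
E
```

```text
shift [ 0.8  1.5 47.8] rot [-0.04  0.11  0.03]
[300 248] [316 225]
```

View pics/x9.png

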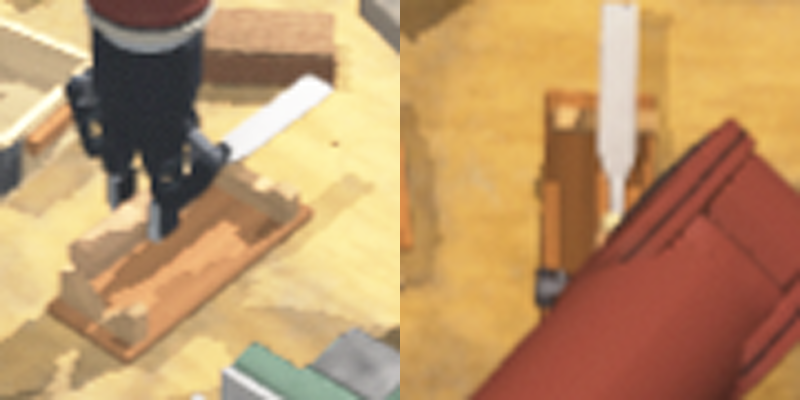

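```bash
python3 - <<'E'
from h import *
print(ray("top",319.8,211,80),ray("top",319.8,188,80),ray("top",305.8,211,10),ray("top",327.4,211,10),ray("top",319.6,186,80))
E
```

```text
[ 603.86645874 -306.52573279   80.        ] [ 684.4870951  -306.92043088   80.        ] [ 613.65967858 -268.0485499    10.        ] [ 615.7769966  -345.85271559   10.        ] [ 691.55714287 -306.25988083   80.        ]
```

In the tool's units: 46 mm / 800 = 0.0575, 44 mm / 800 = 0.055.

>>> {"name": "drive_effector", "arguments": {"steps": "0.0006,0.0013,0.01,0,0,0;0.001,0.0013,0.0225,0,0,0;0.001,0.0013,0.035,0,0,0;0.001,0.0013,0.045,0,0,0;0.001,0.0013,0.0513,0,0,0;0.001,0.0013,0.055,0,0,0;0.001,0.0013,0.0575,0,0,0;0.001,0.0013,0.0575,0,0,0;0.001,0.0013,0.0575,0,0,0"}}

```text
clock: 29.3
position: [485.7, -301.8, 24.5]
ee_rot: [[-1.0, 0.021, 0.0], [0.021, 1.0, -0.0], [-0.0, -0.0, -1.0]]
ft_force: [0.3, -0.4, -2.1]
finger_gap: 0.33
grasp_force: 59.7
```

In the tool's units: 1.5 mm / 800 = 0.0019, 1 mm / 800 = 0.0013.

>>> {"name": "drive_effector", "arguments": {"steps": "0,0,0.0006,0,0,0;0,0,0.0013,0,0,0;0,0,0.0019,0,0,0;0,0,0.0019,0,0,0"}}

```text
clock: 29.7
position: [485.9, -302.0, 23.8]
ee_rot: [[-1.0, 0.021, 0.001], [0.021, 1.0, -0.0], [-0.001, -0.0, -1.0]]
ft_force: [-4.1, 1.7, 10.9]
finger_gap: 0.333
grasp_force: 61.0
```

>>> {"name": "drive_effector", "arguments": {"steps": "0,0,0,0,0,0;0,0,0,0,0,0;0,0,0,0,0,0;0,0,0,0,0,0", "jaw": 0.6}}

```text
clock: 30.1
position: [485.5, -301.6, 22.6]
ee_rot: [[-1.0, 0.02, -0.0], [0.02, 1.0, 0.0], [0.0, 0.0, -1.0]]
ft_force: [0.2, 0.7, 0.1]
finger_gap: 0.599
grasp_force: 0.0
```

>>> {"name": "drive_effector", "arguments": {"steps": "0,0,-0.01,0,0,0;0,0,-0.0313,0,0,0;0,0,-0.0625,0,0,0;0,0,-0.1063,0,0,0;0,0,-0.1563,0,0,0;0,0,-0.2063,0,0,0;0,0,-0.2563,0,0,0;0,0,-0.3,0,0,0;0,0,-0.3188,0,0,0;0,0,-0.3188,0,0,0"}}

```text
clock: 31.1
position: [486.2, -302.5, 280.8]
ee_rot: [[-1.0, 0.021, 0.004], [0.021, 1.0, -0.001], [-0.004, -0.001, -1.0]]
ft_force: [-0.5, -0.3, -0.1]
finger_gap: 0.601
grasp_force: 0.0
```

```bash
python3 - <<'E'
from h import *
import pickle; pickle.dump(K("wrist"),open("k10.pkl","wb"))
a=read_camera("wrist");b=read_camera("scene");save("w10f.png",a)
u=proj("scene",[[560,-303,20]])[0].astype(int)
save("x10.png",np.hstack([cv2.resize(a,(448,336)),cv2.resize(b[u[1]-40:u[1]+44,u[0]-44:u[0]+44],(352,336),interpolation=cv2.INTER_CUBIC)]))
go(526.8,415,268,7);
E
```

```text
shift [-26.8 717.2   9.8] rot [ 1.000e-02 -1.000e-02  8.182e+01]
```

View pics/x10.png

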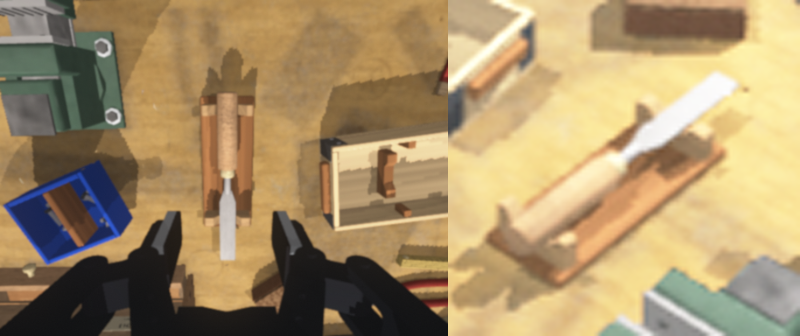

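In the tool's units: 717 mm / 800 = 0.8963, 560 mm / 800 = 0.7, 81.8 degrees / 180 = 0.4544.

>>> {"name": "drive_effector", "arguments": {"steps": "0,0.015,0,0,0,0.0111;-0.0013,0.05,0,0,0,0.0333;-0.0038,0.1,0,0,0,0.0611;-0.005,0.15,0,0,0,0.0889;-0.0075,0.2,0,0,0,0.1167;-0.0088,0.25,0,0,0,0.1444;-0.0113,0.3,0,0,0,0.1722;-0.0125,0.35,0,0,0,0.2;-0.015,0.4,0,0,0,0.2278;-0.0163,0.45,0,0,0,0.2556;-0.0188,0.5,0,0,0,0.2833;-0.02,0.55,0,0,0,0.3111;-0.0225,0.6,0,0,0,0.3389;-0.0238,0.65,0,0,0,0.3667;-0.0263,0.7,0,0,0,0.3944;-0.0275,0.75,0,0,0,0.4167;-0.03,0.8,0,0,0,0.4333;-0.0325,0.85,0.0038,0,0,0.45;-0.0338,0.8813,0.0075,0,0,0.4544;-0.0338,0.8963,0.0125,0,0,0.4544", "jaw": 0.5}}

```text
clock: 33.2
position: [525.8, 417.1, 264.9]
ee_rot: [[-0.125, 0.992, -0.003], [0.992, 0.125, -0.002], [-0.002, -0.003, -1.0]]
ft_force: [-1.0, -0.5, -0.6]
finger_gap: 0.504
grasp_force: 0.0
```

>>> {"name": "drive_effector", "arguments": {"steps": "0,0,0,0,0,0;0,0,0,0,0,0;0,0,0,0,0,0"}}

```text
clock: 33.5
position: [528.1, 412.5, 268.2]
ee_rot: [[-0.12, 0.993, 0.0], [0.993, 0.12, -0.0], [-0.0, 0.0, -1.0]]
ft_force: [-0.4, -0.4, 0.7]
finger_gap: 0.502
grasp_force: 0.0
```

```bash
python3 - <<'E'
from h import *
go(526.8,415.3,105.5,7); print(manip.read_state()["qpos"].round(1))
E
```

```text
shift [  3.   -1.  162.7] rot [ 0.03  0.02 -0.11]
[-59.9  21.6  24.9  78.6  -9.   81.7 -28.4]
```

In the tool's units: 163 mm / 800 = 0.2038, 157 mm / 800 = 0.1963.

>>> {"name": "drive_effector", "arguments": {"steps": "0.0013,0,0.0125,0,0,0;0.0038,-0.0013,0.0438,0,0,0;0.0038,-0.0013,0.0875,0,0,0;0.0038,-0.0013,0.125,0,0,0;0.0038,-0.0013,0.1563,0,0,0;0.0038,-0.0013,0.1813,0,0,0;0.0038,-0.0013,0.1963,0,0,0;0.0038,-0.0013,0.2038,0,0,0;0.0038,-0.0013,0.2038,0,0,0;0.0038,-0.0013,0.2038,0,0,0"}}

```text
clock: 34.5
position: [526.4, 417.7, 105.7]
ee_rot: [[-0.122, 0.993, 0.001], [0.993, 0.122, 0.001], [0.001, 0.001, -1.0]]
ft_force: [-0.1, -0.2, 0.3]
finger_gap: 0.498
grasp_force: 0.0
```

>>> {"name": "drive_effector", "arguments": {"steps": "0,0,0,0,0,0;0,0,0,0,0,0;0,0,0,0,0,0;0,0,0,0,0,0;0,0,0,0,0,0;0,0,0,0,0,0", "jaw": 0}}

```text
clock: 35.1
position: [526.5, 417.9, 105.7]
ee_rot: [[-0.122, 0.992, 0.001], [0.992, 0.122, 0.001], [0.001, 0.001, -1.0]]
ft_force: [0.6, -0.6, 6.1]
finger_gap: 0.127
grasp_force: 59.9
```

In the tool's units: -80 mm / 800 = -0.1, -72 mm / 800 = -0.09.

>>> {"name": "drive_effector", "arguments": {"steps": "0,0,-0.005,0,0,0;0,0,-0.015,0,0,0;0,0,-0.0313,0,0,0;0,0,-0.0525,0,0,0;0,0,-0.075,0,0,0;0,0,-0.09,0,0,0;0,0,-0.1,0,0,0;0,0,-0.1,0,0,0"}}

```text
clock: 35.9
position: [526.3, 417.8, 186.0]
ee_rot: [[-0.122, 0.992, 0.001], [0.992, 0.122, 0.001], [0.001, 0.001, -1.0]]
ft_force: [0.8, 0.5, -2.4]
finger_gap: 0.131
grasp_force: 58.8
```

```bash
python3 - <<'E'
from h import *
import pickle; k=pickle.load(open("k5.pkl","rb"))
c=np.array([ray("",u+110,v+60,131,k)[:2] for u,v in[(77,58),(224,58),(216,177),(84,179)]])
d=c[0]+c[1]-c[2]-c[3]; e=c[1]+c[2]-c[0]-c[3]
print(c.mean(0),np.hypot(*e)/2,np.hypot(*d)/2)
go(530.6,103.7,186,7.1)
E
```

```text
[527.25715981 414.8991618 ] 128.77589095612018 114.9106139245834
shift [-312.3  -34.2   -0.4] rot [ 0.08 -0.06 -0.08]
```

In the tool's units: -312 mm / 800 = -0.39, -306 mm / 800 = -0.3825.

>>> {"name": "drive_effector", "arguments": {"steps": "-0.01,-0.0013,0,0,0,0;-0.0313,-0.0038,0,0,0,0;-0.0625,-0.0063,0,0,0,0;-0.1,-0.0113,0,0,0,0;-0.1438,-0.0163,0,0,0,0;-0.1875,-0.02,0,0,0,0;-0.2313,-0.025,0,0,0,0;-0.275,-0.03,0,0,0,0;-0.3125,-0.0338,0,0,0,0;-0.3438,-0.0375,0,0,0,0;-0.3675,-0.04,0,0,0,0;-0.3825,-0.0418,0,0,0,0;-0.39,-0.0428,0,0,0,0;-0.39,-0.0428,0,0,0,0;-0.39,-0.0428,0,0,0,0;-0.39,-0.0428,0,0,0,0"}}

```text
clock: 37.5
position: [530.0, 104.8, 184.6]
ee_rot: [[-0.124, 0.992, -0.0], [0.992, 0.124, 0.0], [0.0, -0.0, -1.0]]
ft_force: [-0.3, 0.6, -3.1]
finger_gap: 0.127
grasp_force: 58.8
```

```bash
python3 - <<'E'
from h import *
go(530.6,103.5,78.6,7.1)
E
```

```text
shift [ -1.4   0.5 106. ] rot [-0.01 -0.    0.02]
```

In the tool's units: 92 mm / 800 = 0.115, 88 mm / 800 = 0.11.

>>> {"name": "drive_effector", "arguments": {"steps": "-0.0006,0.0004,0.0125,0,0,0;-0.0013,0.0004,0.0375,0,0,0;-0.0013,0.0004,0.0625,0,0,0;-0.0013,0.0004,0.085,0,0,0;-0.0013,0.0004,0.1,0,0,0;-0.0013,0.0004,0.11,0,0,0;-0.0013,0.0004,0.115,0,0,0;-0.0013,0.0004,0.115,0,0,0;-0.0013,0.0004,0.115,0,0,0"}}

```text
clock: 38.4
position: [531.0, 102.8, 93.3]
ee_rot: [[-0.122, 0.992, 0.001], [0.992, 0.122, 0.0], [0.0, 0.001, -1.0]]
ft_force: [-0.1, 0.3, -2.2]
finger_gap: 0.129
grasp_force: 58.8
```

```bash
python3 - <<'E'
from h import *
go(530.6,103.5,78.6,7.1)
E
```

```text
shift [ 0.7 -0.3 14.7] rot [ 0.05 -0.01 -0.08]
```

In the tool's units: 15 mm / 800 = 0.0188, 14.5 mm / 800 = 0.0181.

>>> {"name": "drive_effector", "arguments": {"steps": "0.0005,0,0.005,0,0,0;0.0005,0,0.01,0,0,0;0.0005,0,0.0138,0,0,0;0.0005,0,0.0163,0,0,0;0.0005,0,0.0181,0,0,0;0.0005,0,0.0188,0,0,0;0.0005,0,0.0188,0,0,0;0.0005,0,0.0188,0,0,0"}}

```text
clock: 39.2
position: [530.4, 103.1, 78.7]
ee_rot: [[-0.122, 0.993, -0.001], [0.993, 0.122, 0.001], [0.001, -0.0, -1.0]]
ft_force: [-6.9, -1.1, 10.7]
finger_gap: 0.128
grasp_force: 60.8
```

>>> {"name": "drive_effector", "arguments": {"steps": "0,0,0,0,0,0;0,0,0,0,0,0;0,0,0,0,0,0;0,0,0,0,0,0;0,0,0,0,0,0", "jaw": 0.5}}

```text
clock: 39.7
position: [530.5, 103.1, 77.7]
ee_rot: [[-0.122, 0.992, -0.0], [0.992, 0.122, -0.0], [-0.0, -0.0, -1.0]]
ft_force: [-0.1, -0.4, 0.3]
finger_gap: 0.503
grasp_force: 0.0
```

>>> {"name": "drive_effector", "arguments": {"steps": "0,0,-0.0125,0,0,0;0,0,-0.0375,0,0,0;0,0,-0.075,0,0,0;0,0,-0.1188,0,0,0;0,0,-0.1625,0,0,0;0,0,-0.2,0,0,0;0,0,-0.2375,0,0,0;0,0,-0.2688,0,0,0;0,0,-0.275,0,0,0;0,0,-0.275,0,0,0"}}

```text
clock: 40.7
position: [530.8, 103.1, 298.8]
ee_rot: [[-0.122, 0.993, 0.002], [0.993, 0.122, 0.001], [0.001, 0.002, -1.0]]
ft_force: [0.1, -0.0, -0.1]
finger_gap: 0.499
grasp_force: 0.0
```

```bash
python3 - <<'E'
from h import *
import pickle; pickle.dump(K("wrist"),open("k11.pkl","wb"))
a=read_camera("wrist");save("w11f.png",a);b=read_camera("scene")
u=proj("scene",[[531,101,60]])[0].astype(int)
save("x11.png",np.hstack([cv2.resize(a[60:300,160:360],(400,480),interpolation=cv2.INTER_CUBIC),cv2.resize(b[u[1]-40:u[1]+56,u[0]-40:u[0]+40],(400,480),interpolation=cv2.INTER_CUBIC)]))
go(527.2,412.9,230,7)
E
```

```text
shift [308.   35.1  66.7] rot [-0.07  0.02  0.02]
```

View pics/x11.png

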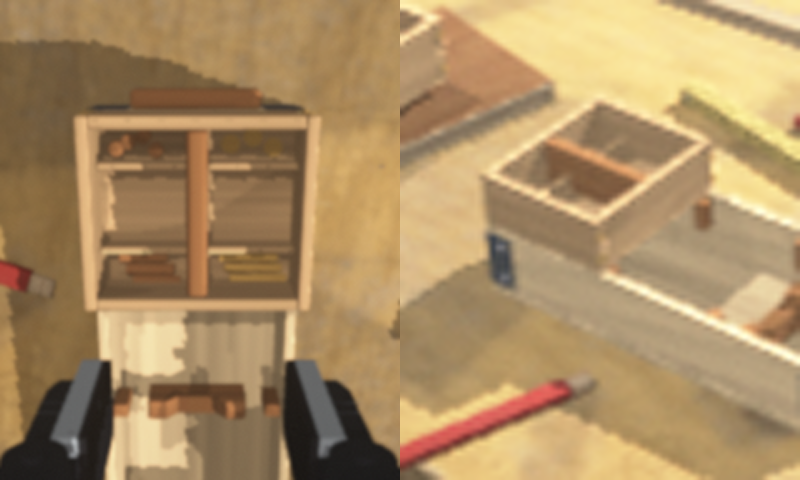

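In the tool's units: 308 mm / 800 = 0.385, 304 mm / 800 = 0.38.

```bash
python3 - <<'E'
from h import *
import pickle; k=pickle.load(open("k11.pkl","rb"))
c=np.array([ray("",u/2+160,v/2+60,104,k)[:2] for u,v in[(75,116),(321,116),(311,310),(85,310)]])
print(c.mean(0))
E
```

```text
[531.41863187 101.30799041]
```

>>> {"name": "drive_effector", "arguments": {"steps": "0.0125,0.0013,0,0,0,0;0.0438,0.005,0,0,0,0;0.0875,0.01,0.0063,0,0,0;0.1375,0.015,0.015,0,0,0;0.1875,0.0213,0.025,0,0,0;0.2375,0.0275,0.0375,0,0,0;0.2875,0.0325,0.0563,0,0,0;0.3313,0.0375,0.0813,0,0,0;0.3625,0.0413,0.1125,0,0,0;0.38,0.0438,0.1438,0,0,0;0.385,0.0438,0.175,0,0,0;0.385,0.0438,0.2063,0,0,0;0.385,0.0438,0.2375,0,0,0;0.385,0.0438,0.2625,0,0,0;0.385,0.0438,0.2813,0,0,0;0.385,0.0438,0.2813,0,0,0;0.385,0.0438,0.2813,0,0,0"}}

```text
clock: 42.5
position: [527.4, 413.3, 72.7]
ee_rot: [[-0.122, 0.992, -0.0], [0.992, 0.122, -0.0], [-0.0, -0.0, -1.0]]
ft_force: [0.4, 0.2, 0.6]
finger_gap: 0.495
grasp_force: 0.0
```

```bash
python3 - <<'E'
from h import *
go(527.4,412.9,57.5,7.0)
E
```

```text
shift [-0.4 -0.1 15.3] rot [-0.02  0.02  0.03]
```

In the tool's units: 14.5 mm / 800 = 0.0181, 11 mm / 800 = 0.0138.

>>> {"name": "drive_effector", "arguments": {"steps": "-0.0005,0,0.0075,0,0,0;-0.0005,0,0.0138,0,0,0;-0.0005,0,0.0181,0,0,0;-0.0005,0,0.0181,0,0,0;-0.0005,0,0.0181,0,0,0"}}

```text
clock: 43.0
position: [527.6, 412.7, 58.3]
ee_rot: [[-0.122, 0.993, -0.0], [0.993, 0.122, 0.0], [0.0, -0.0, -1.0]]
ft_force: [-0.5, 0.0, -0.1]
finger_gap: 0.503
grasp_force: 0.0
```

>>> {"name": "drive_effector", "arguments": {"steps": "0,0,0,0,0,0;0,0,0,0,0,0;0,0,0,0,0,0;0,0,0,0,0,0;0,0,0,0,0,0;0,0,0,0,0,0", "jaw": 0}}

```text
clock: 43.6
position: [527.8, 412.8, 58.6]
ee_rot: [[-0.122, 0.993, 0.0], [0.993, 0.122, 0.0], [0.0, 0.0, -1.0]]
ft_force: [-0.7, -0.1, 4.1]
finger_gap: 0.126
grasp_force: 59.2
```

>>> {"name": "drive_effector", "arguments": {"steps": "0,0,-0.005,0,0,0;0,0,-0.015,0,0,0;0,0,-0.0313,0,0,0;0,0,-0.0563,0,0,0;0,0,-0.0875,0,0,0;0,0,-0.125,0,0,0;0,0,-0.1563,0,0,0;0,0,-0.1813,0,0,0;0,0,-0.1875,0,0,0;0,0,-0.1875,0,0,0"}}

```text
clock: 44.6
position: [527.8, 412.8, 209.1]
ee_rot: [[-0.122, 0.992, 0.001], [0.992, 0.122, 0.001], [0.001, 0.001, -1.0]]
ft_force: [0.3, -0.1, -5.5]
finger_gap: 0.125
grasp_force: 58.7
```

```bash
python3 - <<'E'
from h import *
go(557.1,-99.4,208,7.1)
E
```

```text
shift [-511.9  -33.6    0.6] rot [ 0.06 -0.05 -0.08]
```

In the tool's units: -512 mm / 800 = -0.64, -509 mm / 800 = -0.6363.

>>> {"name": "drive_effector", "arguments": {"steps": "-0.01,0,0,0,0,0;-0.0313,-0.0025,0,0,0,0;-0.0625,-0.0038,0,0,0,0;-0.1,-0.0063,0,0,0,0;-0.1438,-0.01,0,0,0,0;-0.1875,-0.0125,0,0,0,0;-0.2313,-0.015,0,0,0,0;-0.275,-0.0175,0,0,0,0;-0.3188,-0.0213,0,0,0,0;-0.3625,-0.0238,0,0,0,0;-0.4063,-0.0263,0,0,0,0;-0.45,-0.03,0,0,0,0;-0.4938,-0.0325,0,0,0,0;-0.5375,-0.035,0,0,0,0;-0.575,-0.0375,0,0,0,0;-0.6025,-0.04,0,0,0,0;-0.625,-0.0413,0,0,0,0;-0.6363,-0.0419,0,0,0,0;-0.64,-0.042,0,0,0,0;-0.64,-0.042,0,0,0,0"}}

```text
clock: 46.6
position: [556.4, -99.6, 207.9]
ee_rot: [[-0.122, 0.993, -0.001], [0.993, 0.122, 0.0], [0.0, -0.001, -1.0]]
ft_force: [0.6, 0.9, -6.0]
finger_gap: 0.13
grasp_force: 58.7
```

>>> {"name": "drive_effector", "arguments": {"steps": "0,0,0.01,0,0,0;0,0,0.0313,0,0,0;0,0,0.0563,0,0,0;0,0,0.0813,0,0,0;0,0,0.1025,0,0,0;0,0,0.1175,0,0,0;0,0,0.125,0,0,0;0,0,0.1275,0,0,0;0,0,0.1275,0,0,0;0,0,0.1275,0,0,0"}}

```text
clock: 47.6
position: [557.4, -99.6, 106.9]
ee_rot: [[-0.122, 0.992, 0.001], [0.992, 0.122, 0.0], [-0.0, 0.001, -1.0]]
ft_force: [0.8, -0.4, -5.2]
finger_gap: 0.126
grasp_force: 58.7
```

```bash
python3 - <<'E'
from h import *
go(557.1,-99.4,89.6,7.1)
E
```

```text
shift [ 0.3 -0.3 17.3] rot [ 0.07  0.01 -0.07]
```

In the tool's units: 17.6 mm / 800 = 0.022, 16.5 mm / 800 = 0.0206.

>>> {"name": "drive_effector", "arguments": {"steps": "0.0003,-0.0004,0.0063,0,0,0;0.0003,-0.0004,0.0113,0,0,0;0.0003,-0.0004,0.015,0,0,0;0.0003,-0.0004,0.0181,0,0,0;0.0003,-0.0004,0.0206,0,0,0;0.0003,-0.0004,0.022,0,0,0;0.0003,-0.0004,0.022,0,0,0;0.0003,-0.0004,0.022,0,0,0"}}

```text
clock: 48.4
position: [556.5, -99.4, 89.5]
ee_rot: [[-0.122, 0.993, -0.0], [0.993, 0.122, 0.001], [0.001, -0.0, -1.0]]
ft_force: [-5.9, 0.6, 6.7]
finger_gap: 0.127
grasp_force: 60.7
```

Seated at the expected height with light contact; release and check.

>>> {"name": "drive_effector", "arguments": {"steps": "0,0,0,0,0,0;0,0,0,0,0,0;0,0,0,0,0,0;0,0,0,0,0,0;0,0,0,0,0,0", "jaw": 0.5}}

```text
clock: 48.9
position: [556.7, -99.5, 88.7]
ee_rot: [[-0.122, 0.992, 0.0], [0.992, 0.122, -0.0], [-0.0, 0.0, -1.0]]
ft_force: [0.9, -0.1, 0.4]
finger_gap: 0.503
grasp_force: 0.0
```

>>> {"name": "drive_effector", "arguments": {"steps": "0,0,-0.0125,0,0,0;0,0,-0.0375,0,0,0;0,0,-0.075,0,0,0;0,0,-0.1188,0,0,0;0,0,-0.1625,0,0,0;0,0,-0.2,0,0,0;0,0,-0.2375,0,0,0;0.025,0,-0.2688,0,0,0;0.075,0,-0.2875,0,0,0;0.125,0,-0.2975,0,0,0;0.1625,0,-0.3,0,0,0;0.175,0,-0.3,0,0,0;0.175,0,-0.3,0,0,0;0.175,0,-0.3,0,0,0"}}

```text
clock: 50.3
position: [539.5, 38.0, 328.8]
ee_rot: [[-0.121, 0.993, 0.0], [0.993, 0.121, -0.001], [-0.001, 0.0, -1.0]]
ft_force: [0.5, -0.8, -1.2]
finger_gap: 0.499
grasp_force: 0.0
```

```bash
python3 - <<'E'
from h import *
import pickle; pickle.dump(K("wrist"),open("k12.pkl","wb"))
a=read_camera("wrist");save("w12f.png",a);b=read_camera("scene")
for t in("deep_tray","shallow_tray"): print([(d["extent"],round(d["conf"],2)) for d in find_in("wrist",t)])
save("x12.png",np.hstack([cv2.resize(a[40:320,190:330],(300,600),interpolation=cv2.INTER_CUBIC),cv2.resize(b[160:310,170:330],(500,469),interpolation=cv2.INTER_CUBIC)[:600] if 0 else cv2.copyMakeBorder(cv2.resize(b[165:300,175:325],(500,450),interpolation=cv2.INTER_CUBIC),0,150,0,0,cv2.BORDER_CONSTANT)]))
E
```

```text
[([202.6, 209.0, 108.7, 95.3], 0.93)]
[([197.8, 51.4, 120.7, 102.9], 0.63)]
```

View pics/x12.png

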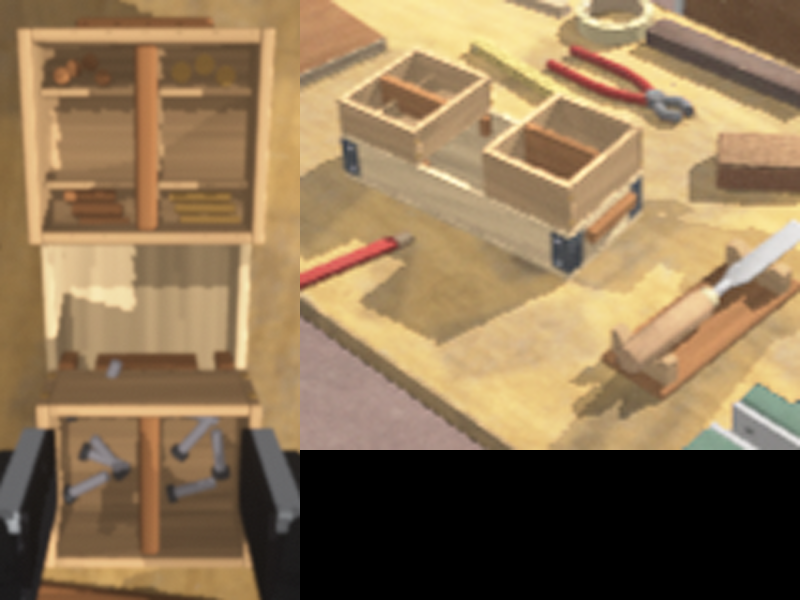

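Both trays are level and seated on the box, and the chisel lies in both notches. The bystanders haven't moved. Handing in.

```bash
python3 -c "
from bench import job
print(job.close_job())"
```

```text
the job is handed in; nothing more can be done
None
```

I handed in the job at about 50 s. Both trays are back on the box at their own ends, the chisel is in the rest with its handle in the wide notch, and the final pictures show everything in place; the hand-in gave no verdict.

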